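# Third hand for a crate repair

### The job

Help the stallholder mend the small wooden crate. First ring for them with the bell push - press it fully down and let it come right up again - because your hand will not be free afterwards. Then set the loose wooden rail into the gap at the crate's front, on top of the lower front rail and between the side boards, push it back until it is home against both corner posts, and keep pressing it there steadily with about 10 N (the weight of a kilo) so that they can screw it on; finish while still holding it like that, and leave everything else on the table alone.

Things in the scene. Friction and masses are not known exactly. Their poses are not given: they have to be found in the camera images.
- bell_top (a point): middle of the top of the white round push button (30 mm across) of the bell push, a low grey plastic box 58 x 78 x 19 mm stuck to the table; the button's top stands 41 mm above the table when it is up. The button moves straight down
- bell (a joint): travel of the bell push button in m: 0 is up, 0.006 is fully down; a spring pushes it back, fully down takes about 5 N
- rail: the loose wooden rail, a plain pale batten 22 mm thick (its x), 200 mm long (its y), 46 mm high (its z), 0.11 kg, standing on its long narrow edge on the table, with two small screw holes near each end; origin at the centre of its underside. Either face may go to the front
- crate: small open wooden crate, stuck fast on a thin rubber mat, 150 mm deep (its x; the front, with the gap, faces -x), 226 mm wide (its y), 86 mm high, origin at the centre of its underside (table level). Lower front rail (22 mm thick, top at 40 mm) in place; above it the front is open. The 10 mm side boards run to the front, 206 mm apart inside. Vegetables lower than 80 mm lie behind the posts
- seat (a point): where the middle of the rail's underside belongs: on top of the crate's lower front rail, midway between the side boards, 40 mm above the table, 64 mm in front of the crate's middle; axes as the crate's (+x: the way to press). With the rail's underside centre here its back touches the two front posts, and 3 mm are free at each end
- posts: the pair of front corner posts of the crate; the rail's back must press on their front faces, 53 mm in front of the crate's middle (11 mm behind the seat point). Origin between them at the crate's underside. They are stiff: a fraction of a millimetre more gives several N more. If the tool bears down on the lower rail as well, friction there takes part of the push (friction coefficient about 1)
- post_left: front corner post at the crate's +y side, 20 x 20 mm, 84 mm high, origin at its foot in the middle of its front face
- post_right: front corner post at the crate's -y side, like the other
- screwdriver: screwdriver lying on the table, 190 mm, bystander
- screw_tray: small dark steel tray with screws, 75 x 55 x 16 mm, bystander
- marker: marker pen, 135 mm long, lying, bystander
- tape_roll: roll of brown tape, 96 mm across, 48 mm high, bystander
- tea_mug: white mug, 97 mm high, bystander
- calculator: calculator, 110 x 68 x 17 mm, bystander
- pepper_jar: spice jar, 96 mm high, bystander
- price_card: yellow price card in a black foot, 81 mm high, bystander

How it is judged (in metres and radians):
On the way, in this order (a step that is already met when the one before it is completed fails the run):
1. the bell push is fully down (value of joint bell above 0.005 m), for 0.05 s.
2. the bell push is up again (value of joint bell below 0.001 m), for 0.1 s.
3. the rail is lifted clear of the table by the fingers (height (world z) of rail above 0.03 m and contact force between the fingers and rail above 1 N), for 0.1 s.
4. the rail sits in its place and is pressed on both posts steadily for 2 s (x of rail in the frame of seat between -0.003 and 0.003 m and y of rail in the frame of seat between -0.005 and 0.005 m and z of rail in the frame of seat between -0.003 and 0.003 m and angle between the x axis of rail and the x axis of seat, either way round below 0.04 rad and angle between rail's own z axis and vertical below 0.04 rad and contact force between rail and posts between 5 and 16 N and contact force between rail and post_left above 1 N and contact force between rail and post_right above 1 N and contact force between the fingers and rail above 2 N and linear speed of rail below 0.02 m/s and value of joint bell below 0.001 m), for 2 s.
At the end, for the whole second after the job is handed in: Bell push up; rail in its seat (3 mm in depth and height, 5 mm sideways, square and upright within 0.04 rad), at rest, pressed on the two corner posts with 5 to 16 N in all and over 1 N on each, the fingers still on it with over 2 N (all of step 4); the arm keeps its last pose, push and grip.
It fails at once if a bystander was pushed more than 40 mm or knocked over (distance of any of screwdriver, screw_tray, marker, tape_roll, tea_mug, calculator, pepper_jar, price_card from where it was at the start of the episode above 0.04 m or angle between any of tea_mug, pepper_jar, price_card's own z axis and vertical above 0.6 rad).
It also fails if it takes over 54 s, if anything falls off the work surface, if the arm or the gripper's body presses on something with over 40 N, if the wrist force passes 120 N, or if a joint passes its speed limit or range.

### The arm

A 6-joint arm with a two-finger parallel gripper is mounted at the origin on a cart in front of the work surface, level with it; the furniture and walls round the work are solid. World frame = base frame: x ahead of the robot, y to its left, z up, the work surface at z = 0. Lengths are in mm, angles in rad, forces in N, time in s.
With the tool pointing down it reaches from about 275 to 1000 mm from the base axis. Payload 8.4 kg.
Tool frame: the origin (TCP) lies at the very end of the fingers, on their centre line; the grasp point (between the pads) lies 19 mm behind it; z points along the fingers, y is the line along which they close (so a half turn about z gives the same grasp; the last joint's range is limited). The gripper opens to 85 mm and grips with 20 to 120 N. Pads are 22 mm wide; open, the fingers measure 114 mm over their backs; the gripper's body (76 mm by 85 mm) begins 54 mm behind the grasp point. The pads swing forward as they close: fully open they stand 13 mm farther back than shut.
Start: joints at [1.173, 0.353, 1.633, -0, 1.155, -0.002], TCP at [240.965, 576.683, 231.281] pointing down, gripper open.
Joint ranges: [-2.63, 2.63], [-0.92, 2.1], [0.06, 2.66], [-1.3, 4.44], [0, 2.69], [-3.02, 3.02]. Speed limits (rad/s): [2.22, 2.22, 2.79, 3.14, 3.14, 3.14].

### API

Orientations are given as [roll, pitch, yaw] about the fixed x, y, z axes, in that order (R = Rz(yaw) Ry(pitch) Rx(roll)).
In Python, from rig import sensors, grab_frame, camera_params, order gives the robot as it stands. The module is installed in compiled form; this text tells all that it offers.
- The arm moves only by the tool move_arm, never from a script. Its argument "motion" is a list of rows, each a list of 7 numbers: the turn, a rotation vector about the tool's x, y, z in normalised numbers (1 is pi rad), then the shift along the tool's x, y, z in fractions of the full range, 1 being 0.5 m, then the finger opening in m, from 0 to 0.0854. A call has 1 to 8 rows; each row is the pose to reach, as a shift and turn from the pose commanded when the call began, along the tool's axes at that moment; what a row does not reach only later rows make up. A row lasts 1/8 s, in which the tool goes at most 62.5 mm and 10.7 degrees, less where a joint would pass 70% of its speed; a pose out of reach is approached as far as the arm can. Shift and turn numbers lie between -1 and 1, and a call with a number outside is refused. A call with a gripper value outside its range is refused whole. The fingers move at their own pace and stop on an object; "grip_force" is the grip in N (left out, the last holds). Time passes only in rows, so rows that repeat a pose let the fingers close. It gives the time, the measured TCP pose, the force, the opening and the grip force at its end, in the units of the state.
- sensors.sense(): the state, without advancing time (a new reading comes with each control period).
- grab_frame(name): name is "scene" or "top" or "wrist"; returns (picture, depth): 400x640x3 uint8, red, green, blue; 400x640 float32, mm along the optical axis (not along the pixel's ray), 0 where there is no reading.
- camera_params(name): a dict with "camera_matrix" (3x3 intrinsics, pixels), "k1" (the pictures are not rectified: a ray, as slopes to the right and down, at radius r is drawn at 1 + k1 r^2 times it, then the intrinsics apply), "world_from_camera" (4x4, takes a point from camera to world coordinates). Camera axes: x right, y down, z forward; pixel columns grow to the right and rows downward; lengths in mm; the calibration is good to about 2 mm. A picture is of the moment at which its call begins: read the wrist's pose just before it. camera_params takes no time and is no camera call; for the wrist camera it gives the pose at the moment of the call.
- order.sign_off(): hands the job in; it is judged then, once.
The state is a dict: "clock": time; "qpos": joint angles; "qvel": joint speeds; "joint_efforts": joint torques, N m; "eef_pos": TCP position; "tcp_rot": TCP orientation; "contact_force": force on the tool from outside, world axes, zero at the start; "wrist_torque": the same for the moment, N m; "opening": opening from 0.0 (shut) to 1.0 (fully open); "grasp_force": force on a finger pad.
Only numpy, scipy, OpenCV 4.12 (cv2) and the standard library are available. Lean on these libraries where they do the work, as an engineer would, in place of code of your own. Each camera call takes 0.05 s, during which the arm holds its last target. There are 200 camera calls.

## Working session

There is one attempt and no reset: what is moved stays moved. The work goes in short steps, Python scripts to look and compute and a tool call to move; the robot and the scene stay as the last step left them, time stands still between calls to the robot, and variables do not carry over. Pictures are saved under pics/ and viewed, at most 10 in all, crops included, and the job is handed in when it is done.

Besides the shell and the picture viewer there is one more tool, called after "Emit:" as name(argument=value, ...) on one line, values as JSON. move_arm: Moves the arm, as the interface text tells. Its arguments: {"type":"object","properties":{"motion":{"type":"array","items":{"type":"array","items":{"type":"number"}}},"grip_force":{"type":"number"}},"required":["motion"]}

```bash
mkdir -p pics; python3 - <<'E'
from rig import sensors, grab_frame, camera_params
import cv2,numpy as np
s=sensors.sense();print(s)
for n in("scene","top"):
    p,d=grab_frame(n);cv2.imwrite(f"pics/{n}0.png",p[:,:,::-1]);np.save(f"{n}_d.npy",d)
    c=camera_params(n);print(n,{k:np.round(v,3).tolist() for k,v in c.items()})
E
```

```text
{'clock': 0.0, 'qpos': array([ 1.17260928e+00,  3.53646450e-01,  1.63412576e+00,  3.72800928e-06,
        1.15515263e+00, -2.39283350e-03]), 'qvel': array([ 2.71378052e-05, -1.70336298e-03,  8.77323536e-04, -3.02906394e-03,
        2.92038553e-03, -6.22377738e-04]), 'joint_efforts': array([ 2.06804078e-03, -6.05237246e+01, -3.42077780e+01,  4.07385814e-04,
        9.13798925e-03, -2.49774388e-05]), 'eef_pos': array([240.78162139, 576.26457332, 230.56630388]), 'tcp_rot': array([-3.14026049e+00, -6.59625515e-06,  2.74579693e+00]), 'contact_force': array([-0.02939368, -0.26273935,  0.23953889]), 'wrist_torque': array([-0.01642914,  0.04944033, -0.0136693 ]), 'grasp_force': 0.0, 'opening': 1.0035559140794}
scene {'camera_matrix': [[420.847, 0.0, 317.015], [0.0, 420.847, 197.506], [0.0, 0.0, 1.0]], 'k1': -0.03, 'world_from_camera': [[0.521, -0.629, 0.577, -278.251], [-0.854, -0.372, 0.364, -486.217], [-0.014, -0.682, -0.731, 1129.192], [0.0, 0.0, 0.0, 1.0]]}
top {'camera_matrix': [[423.876, 0.0, 324.068], [0.0, 423.876, 203.928], [0.0, 0.0, 1.0]], 'k1': -0.005, 'world_from_camera': [[-0.006, -0.995, 0.096, 476.19], [-1.0, 0.003, -0.029, 50.032], [0.029, -0.097, -0.995, 1253.476], [0.0, 0.0, 0.0, 1.0]]}
```

View pics/top0.png

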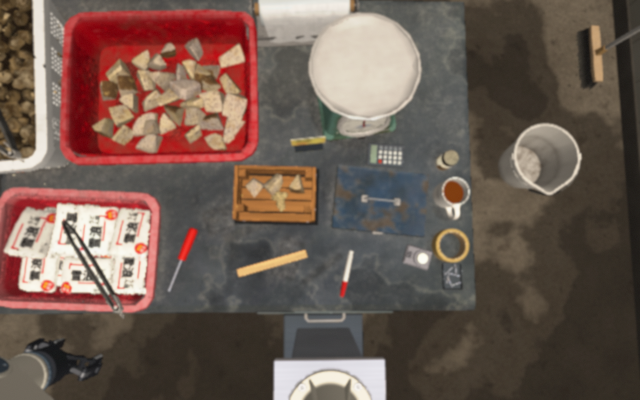

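View pics/scene0.png

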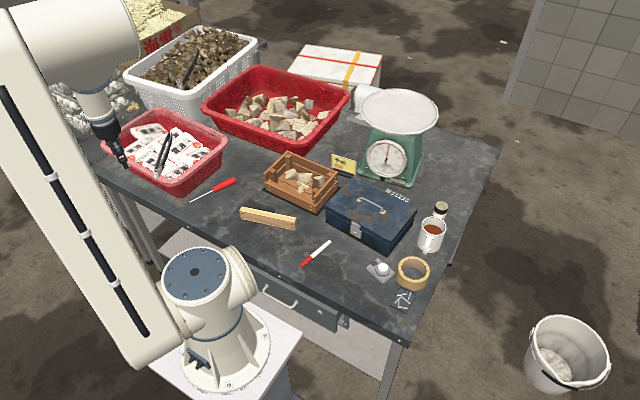

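Top view: rail at about (272,263), crate at (275,194), bell push at (418,257) with its white button at (423,258), blue toolbox at (380,200). The scene view agrees: bell at (381,268), rail at (268,217). Now I'll measure them.

```bash
cat > h.py <<'E'
import cv2,numpy as np
from rig import sensors, grab_frame, camera_params
from scipy.spatial.transform import Rotation as R
def und(c,uv):
    K=c["camera_matrix"];uv=np.atleast_2d(np.asarray(uv,float))
    return cv2.undistortPoints(uv[:,None],np.array(K),np.array([c["k1"],0,0,0,0.]))[:,0]
def plane(c,uv,z):
    n=und(c,uv);T=np.array(c["world_from_camera"]);r=np.c_[n,np.ones(len(n))]@T[:3,:3].T
    return T[:3,3]+r*((z-T[2,3])/r[:,2])[:,None]
def cloud(c,d):
    v,u=np.mgrid[0:400,0:640];n=und(c,np.c_[u.ravel(),v.ravel()])
    T=np.array(c["world_from_camera"]);p=np.c_[n,np.ones(len(n))]*d.reshape(-1,1)
    return (p@T[:3,:3].T+T[:3,3]).reshape(400,640,3)
def inv(c,P):
    T=np.linalg.inv(np.array(c["world_from_camera"]));q=np.atleast_2d(P)@T[:3,:3].T+T[:3,3];q=q/q[:,2:]
    q=q[:,:2]*(1+c["k1"]*(q[:,:2]**2).sum(1,keepdims=True));K=np.array(c["camera_matrix"]);return q*[K[0,0],K[1,1]]+K[:2,2]
def comp(m,seed):
    n,l=cv2.connectedComponents(m.astype(np.uint8));return l==l[seed[1],seed[0]]
def rect(P):
    (x,y),s,a=cv2.minAreaRect(P[:,:2].astype(np.float32));b=cv2.boxPoints(((x,y),s,a));e=b[1]-b[0],b[2]-b[1]
    L=max(e,key=np.linalg.norm);t=np.degrees(np.arctan2(L[1],L[0]))
    return np.round([x,y,*s,t],1)
E
python3 - <<'E'
from h import *
for n in("top",):
    c=camera_params(n);p=cv2.imread(f"pics/{n}0.png");d=np.load(f"{n}_d.npy");hsv=cv2.cvtColor(p,cv2.COLOR_BGR2HSV);X=cloud(c,d)
    m=(hsv[...,1]>70)&(hsv[...,2]>120)&(hsv[...,0]<30)
    mr=comp(m,(272,263));uv=np.argwhere(mr)[:,::-1];print("rail",len(uv),np.median(X[mr][:,2]),rect(plane(c,uv,46)))
    mh=comp((X[...,2]>25)&(X[...,2]<120),(270,263));print("rail depth",rect(X[mh]),np.percentile(X[mh][:,2],[10,50,90]))
    mc=comp((X[...,2]>60)&(X[...,2]<120),(275,168)) 
    print("crate d",mc.sum(),rect(X[mc]),np.percentile(X[mc][:,2],[10,50,90]))
    mo=comp((hsv[...,1]>90)&(hsv[...,0]<30)&(hsv[...,2]>60),(275,168));uv=np.argwhere(mo)[:,::-1];print("crate col",rect(plane(c,uv,86)))
    roi=np.zeros(m.shape,bool);roi[245:272,400:434]=1
    mw=roi&(hsv[...,1]<30)&(hsv[...,2]>215);uv=np.argwhere(mw)[:,::-1];print("bell",len(uv),uv.mean(0),plane(c,uv.mean(0),41),np.median(X[mw],0),rect(plane(c,uv,41)))
    print("heights: table",X[245,330,2],"toolbox",X[215,350,2],"tape",X[245,437,2],"card",X[135:147,290:326,2].max(),"scale",X[60,360,2])
    for nme,q in dict(tb_bl=(334,230),tb_br=(408,236),tape=(452,245),marker=(347,273),tray=(452,275),sd=(182,258)).items():print(nme,plane(c,q,20 if 'tb' not in nme else X[215,350,2]).round())
    cv2.imwrite("pics/crop.png",cv2.resize(p[150:310,160:480],None,fx=2.5,fy=2.5,interpolation=cv2.INTER_CUBIC))
c=camera_params("scene");p=cv2.imread("pics/scene0.png");hsv=cv2.cvtColor(p,cv2.COLOR_BGR2HSV)
roi=np.zeros(hsv.shape[:2],bool);roi[255:285,365:398]=1
mw=roi&(hsv[...,1]<30)&(hsv[...,2]>215);uv=np.argwhere(mw)[:,::-1];print("scene bell",len(uv),uv.mean(0),plane(c,uv.mean(0),41))
E
```

```text
rail 709 47.05220906220279 [426.8 163.5  27.5 204.8 -74.4]
rail depth [428.3 162.1  22.  199.6 -74.3] [44.87034635 47.80871973 50.94684945]
crate d 1067 [623.4 152.6 226.9 150.3  88.5] [74.13399087 86.37553253 89.98608525]
crate col [619.  153.1 231.  158.4  88.6]
bell 86 [422.40697674 258.19767442] [[ 436.94939937 -265.75485646   41.        ]] [ 437.54864519 -264.97378847   42.29395876] [ 437.5 -266.    25.9   28.5   -1.6]
heights: table 1.9577383482646837 toolbox 96.99458195567718 tape 49.70711650615294 card 1253.4761619524365 scale 255.38013564354162
tb_bl [[517. -10.  97.]]
tb_br [[ 499. -213.   97.]]
tape [[ 474. -360.   20.]]
marker [[395. -51.  20.]]
tray [[ 387. -356.   20.]]
sd [[441. 422.  20.]]
scene bell 73 [382.57534247 266.87671233] [[ 435.14681767 -267.78270509   41.        ]]
```

View pics/crop.png

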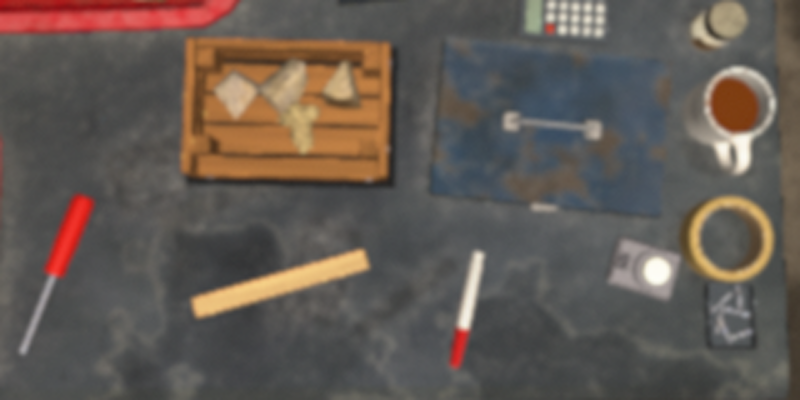

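The manual's scale: shifts go in shares of 0.5 m and turns go in shares of pi rad. Converting my numbers, -0.3896 m is -0.7792, -0.0487 m is -0.0974, 1.175 rad is 0.374.

Emit:
move_arm(motion=[[0,0,0.0477,-0.07,-0.0974,0,0],[0,0,0.0955,-0.14,-0.1948,0,0],[0,0,0.1432,-0.21,-0.2922,0,0],[0,0,0.191,-0.28,-0.3896,0,0],[0,0,0.2387,-0.35,-0.487,0,0],[0,0,0.2865,-0.42,-0.5844,0,0],[0,0,0.3342,-0.49,-0.6818,0,0],[0,0,0.374,-0.56,-0.7792,0,0]])

```text
clock: 1.1
eef_pos: [349.1, 107.5, 231.4]
tcp_rot: [3.141, -0.0, 1.567]
contact_force: [0.6, 0.2, 0.2]
opening: -0.002
grasp_force: 0.0
```

Converted, -0.375 m is -0.75, 0.0126 m is 0.0252.

Emit:
move_arm(motion=[[0,0,0,-0.108,0.0252,0.03,0],[0,0,0,-0.216,0.0504,0.06,0],[0,0,0,-0.324,0.0756,0.09,0],[0,0,0,-0.432,0.1008,0.12,0],[0,0,0,-0.54,0.126,0.16,0],[0,0,0,-0.648,0.1512,0.2,0],[0,0,0,-0.75,0.176,0.26,0],[0,0,0,-0.75,0.176,0.34,0]])

```text
clock: 2.1
eef_pos: [438.9, -269.7, 60.8]
tcp_rot: [3.138, 0.002, 1.568]
contact_force: [-0.2, 0.4, -0.1]
opening: -0.002
grasp_force: 0.0
```

Converted, 0.0265 m is 0.053, 0.002 m is 0.004.

Emit:
move_arm(motion=[[0,0,0,0.004,-0.002,0.02,0],[0,0,0,0.004,-0.002,0.036,0],[0,0,0,0.004,-0.002,0.046,0],[0,0,0,0.004,-0.002,0.052,0],[0,0,0,0.004,-0.002,0.053,0],[0,0,0,0.004,-0.002,0.053,0]])

```text
clock: 2.85
eef_pos: [436.5, -263.6, 35.3]
tcp_rot: [3.141, 0.0, 1.571]
contact_force: [0.6, 4.6, 4.0]
opening: -0.002
grasp_force: 2.3
```

```bash
python3 -c "
from rig import sensors
s=sensors.sense();print(s['eef_pos'],s['contact_force'])"
```

```text
[ 436.48039506 -263.60712813   35.30513268] [0.58758102 4.62814942 4.02503848]
```

Emit:
move_arm(motion=[[0,0,0,0,0,0.002,0],[0,0,0,0,0,0.004,0],[0,0,0,0,0,0.004,0]])

```text
clock: 3.22
eef_pos: [436.6, -263.7, 34.6]
tcp_rot: [3.141, 0.0, 1.571]
contact_force: [-5.0, 7.3, 27.7]
opening: -0.002
grasp_force: 14.4
```

Converted, 0.29 m is 0.58, -0.002 m is -0.004, -0.27 rad is -0.0859.

Emit:
move_arm(motion=[[0,0,0,0,0,-0.04,0],[0,0,0,0,0,-0.14,0.03],[0,0,0,0,0,-0.26,0.06],[0,0,0,0.1,-0.002,-0.32,0.06],[0,0,-0.0223,0.22,-0.004,-0.34,0.06],[0,0,-0.0446,0.34,-0.006,-0.34,0.06],[0,0,-0.0668,0.46,-0.008,-0.34,0.06],[0,0,-0.0859,0.58,-0.01,-0.34,0.06]])

```text
clock: 4.22
eef_pos: [431.3, 27.8, 203.2]
tcp_rot: [3.14, 0.001, 1.843]
contact_force: [0.6, 0.9, 0.6]
opening: 0.701
grasp_force: 0.0
```

Converted, 0.131 m is 0.262, 0.11 m is 0.22.

Emit:
move_arm(motion=[[0,0,0,0.11,0.026,0,0.06],[0,0,0,0.22,0.052,0,0.06],[0,0,0,0.262,0.0654,0,0.06],[0,0,0,0.262,0.0654,0,0.06]])

```text
clock: 4.72
eef_pos: [427.9, 162.4, 202.8]
tcp_rot: [3.141, 0.0, 1.844]
contact_force: [-0.9, 0.3, -0.4]
opening: 0.699
grasp_force: 0.0
```

```bash
python3 - <<'E'
from h import *
s=sensors.sense();print(s['eef_pos'],s['tcp_rot'],s['opening'],s['qpos'].round(2));c=camera_params("wrist");p,d=grab_frame("wrist");p=p[:,:,::-1].copy();cv2.imwrite("pics/w1.png",p);np.save("w1_d.npy",d)
np.save("w1_T.npy",c["world_from_camera"]);print(np.round(c["world_from_camera"],3).tolist(),np.round(c["camera_matrix"],1).tolist(),c["k1"])
E
```

```text
[427.91461273 162.39965654 202.82928297] [3.14079753e+00 2.87123146e-04 1.84366516e+00] 0.6993628925155739 [ 0.36  0.12  2.01 -0.    1.01  0.09]
[[0.963, 0.255, 0.09, 404.933], [0.27, -0.91, -0.314, 243.483], [0.002, 0.327, -0.945, 344.777], [0.0, 0.0, 0.0, 1.0]] [[308.1, 0.0, 326.0], [0.0, 308.1, 192.1], [0.0, 0.0, 1.0]] -0.017636851754830218
```

View pics/w1.png

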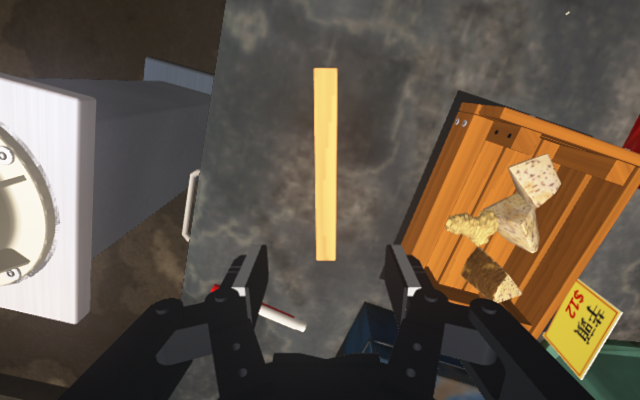

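Wrist view: rail at columns 314–338, rows 68–261, with the crate to its right (left front corner near (465,105)). The fingers straddle the rail line.

```bash
python3 - <<'E'
from h import *
c=camera_params("wrist");c["world_from_camera"]=np.load("w1_T.npy");p=cv2.imread("pics/w1.png");d=np.load("w1_d.npy");X=cloud(c,d);hsv=cv2.cvtColor(p,cv2.COLOR_BGR2HSV)
m=comp((hsv[...,1]>60)&(hsv[...,2]>140)&(hsv[...,0]<30),(325,150));print("z",np.percentile(X[m][:,2],[5,25,50,75,95]),"rail img",rect(plane(c,np.argwhere(m)[:,::-1],46)))
mz=m&(X[...,2]>41);print("rail depth",rect(X[mz]),"table z",np.median(X[20:60,300:350,2]))
mc=(X[...,2]>76)&(X[...,2]<95)&(hsv[...,1]>110)&(hsv[...,0]<25);mc[:,:380]=0
print("crate",mc.sum(),rect(X[mc]))
ct=np.array([622,153]);a=np.radians(-1.5);Q=(X[...,:2]-ct)@np.array([[np.cos(a),-np.sin(a)],[np.sin(a),np.cos(a)]])
# local coords: x fwd, y left. top-surface slabs
g=mc&(Q[...,1]>98)&(Q[...,0]>-70)&(Q[...,0]<70);print("left board y range",np.percentile(Q[g][:,1],[2,98]), "slope",np.polyfit(Q[g][:,0],Q[g][:,1],1))
g=mc&(Q[...,1]<-98)&(Q[...,0]<70);print("right board",g.sum(),np.percentile(Q[g],[2,98],axis=0) if g.sum() else 0)
g=mc&(Q[...,0]<-40);print("front xs",np.percentile(Q[g][:,0],[1,5,50]))
lo=(X[...,2]>33)&(X[...,2]<46)&(abs(Q[...,1])<90)&(abs(Q[...,0]+64)<25);lo[:,:380]=0;print("lower rail top z/x",np.median(X[lo][:,2]),np.percentile(Q[lo][:,0],[3,97]))
E
```

```text
z [43.8229178  44.86931793 45.40347626 45.88892216 46.60990489] rail img [427.4 162.6  22.7 198.5 -74.2]
rail depth [427.2 162.2  22.1 199.4 -74.3] table z -0.5468390148037088
crate 6638 [677.3 145.8 130.9 335.6 -61.2]
left board y range [ 98.62076112 113.42993646] slope [-9.87580048e-03  1.07064942e+02]
right board 0 0
front xs [-75.03653702 -74.34366486 -52.02570567]
lower rail top z/x 39.36192941121311 [-74.48416949 -53.00402233]
```

Converted, 0.185 m is 0.37, 0.15 m is 0.3.

Emit:
move_arm(motion=[[0,0,0,0,-0.0012,0.1,0.06],[0,0,0,0,-0.0012,0.2,0.06],[0,0,0,0,-0.0012,0.3,0.06],[0,0,0,0,-0.0012,0.37,0.06],[0,0,0,0,-0.0012,0.37,0.06],[0,0,0,0,-0.0012,0.37,0.0],[0,0,0,0,-0.0012,0.37,0.0],[0,0,0,0,-0.0012,0.37,0.0]], grip_force=40)

```text
clock: 5.78
eef_pos: [428.4, 161.3, 19.4]
tcp_rot: [3.139, 0.0, 1.841]
contact_force: [-0.0, -2.1, 6.1]
opening: 0.247
grasp_force: 39.6
```

```bash
python3 - <<'E'
from h import *
c=camera_params("wrist");c["world_from_camera"]=np.load("w1_T.npy");d=np.load("w1_d.npy");X=cloud(c,d)
ct=np.array([622,153]);a=np.radians(-1.5);Q=(X[...,:2]-ct)@np.array([[np.cos(a),-np.sin(a)],[np.sin(a),np.cos(a)]])
g=(X[...,2]>44)&(abs(Q[...,1])<82)&(abs(Q[...,0])<50);g[:,:430]=0;print(g.sum(),np.percentile(Q[g][:,0],[0,1,5]),X[g][:,2].max())
E
```

```text
2437 [-41.26382812  -8.47349632   8.59153607] 76.13061956367426
```

Converted, -0.08 m is -0.16, -0.07 m is -0.14, 0.297 rad is 0.0945.

Emit:
move_arm(motion=[[0,0,0,0,0,-0.06,0],[0,0,0,0,0,-0.14,0],[0,0,0.0318,-0.016,0.04,-0.16,0],[0,0,0.0637,-0.032,0.086,-0.16,0],[0,0,0.0945,-0.049,0.132,-0.16,0],[0,0,0.0945,-0.049,0.132,-0.16,0],[0,0,0.0945,-0.049,0.132,-0.16,0]])

```text
clock: 6.65
eef_pos: [496.3, 154.9, 98.1]
tcp_rot: [-3.141, 0.0, 1.545]
contact_force: [-0.3, -0.4, -1.7]
opening: 0.248
grasp_force: 39.8
```

```bash
python3 - <<'E'
from h import *
s=sensors.sense();print(s['eef_pos'],s['tcp_rot'],s['opening'],s['contact_force'],s['wrist_torque'])
for n in("wrist","top"):
    c=camera_params(n);p,d=grab_frame(n);p=p[:,:,::-1].copy();cv2.imwrite(f"pics/{n}2.png",p);np.save(f"{n}2_d.npy",d);np.save(f"{n}2_T.npy",c["world_from_camera"])
E
```

```text
[496.31836663 154.91703703  98.10423697] [-3.14111598e+00  6.41087105e-05  1.54531869e+00] 0.24750653085023117 [-0.30546087 -0.43379518 -1.68341588] [ 0.00388004  0.04769329 -0.03949988]
```

View pics/wrist2.png

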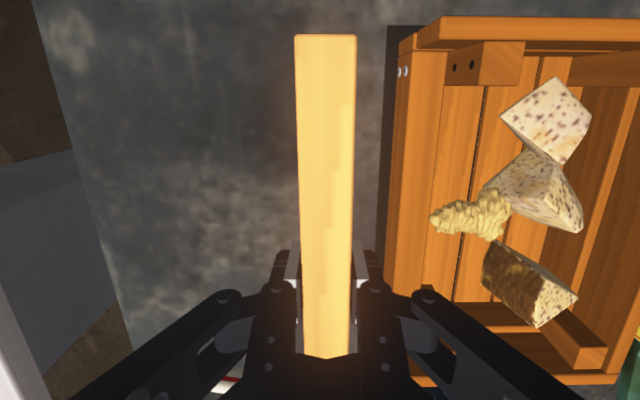

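View pics/top2.png

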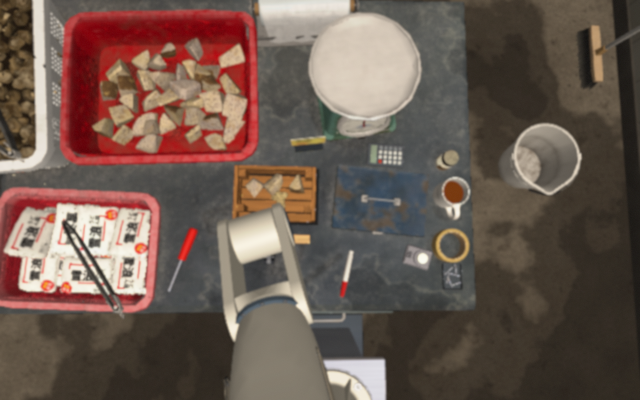

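Wrist view: the rail is held at columns 295–356 with its +y end at row 35. The crate's left board is at rows 17–45, and the right board is just visible near row 380. Next, the rail's pose relative to the crate.

```bash
python3 - <<'E'
from h import *
c=camera_params("wrist");c["world_from_camera"]=np.load("wrist2_T.npy");p=cv2.imread("pics/wrist2.png");d=np.load("wrist2_d.npy");X=cloud(c,d);hsv=cv2.cvtColor(p,cv2.COLOR_BGR2HSV)
ct=np.array([622,153]);a=np.radians(-1.5);M=np.array([[np.cos(a),-np.sin(a)],[np.sin(a),np.cos(a)]]);Q=(X[...,:2]-ct)@M
m=comp((hsv[...,1]>50)&(hsv[...,2]>150)&(hsv[...,0]<30),(325,150));z=np.median(X[m][:,2]);mz=m&(abs(X[...,2]-z)<6)
print("rail z",z,"end y",np.percentile(Q[mz][:,1],[97,99,100]))
rows=[(Q[v][mz[v]][:,0].min(),Q[v][mz[v]][:,0].max(),Q[v][mz[v]][:,1].mean()) for v in range(45,240,5)];rows=np.array(rows)
print("rail x edges fit",np.polyfit(rows[:,2],rows[:,0],1),np.polyfit(rows[:,2],rows[:,1],1))
w=(hsv[...,1]>110)&(hsv[...,0]<25)&~m;w[:,:382]=0
t=w&(X[...,2]>81)&(X[...,2]<92)
for nm,lo,hi in(("L",90,125),("R",-125,-90)):
    g=t&(Q[...,1]>lo)&(Q[...,1]<hi)&(abs(Q[...,0])<72)
    print(nm,g.sum())
    for x0 in range(-70,70,20):
        k=g&(abs(Q[...,0]-x0)<10)
        if k.sum()>20:print("  ",x0,np.percentile(Q[k][:,1],[1,50,99]).round(1),np.median(X[k][:,2]).round(1))
for nm,s in(("postL",1),("postR",-1)):
    k=w&(X[...,2]>50)&(X[...,2]<88)&(abs(Q[...,1]*s-93)<8)&(abs(Q[...,0]+45)<15);print(nm,k.sum(),np.percentile(Q[k][:,0],[2,10,50]) if k.sum() else '')
k=w&(abs(X[...,2]-40)<4)&(abs(Q[...,0]+64)<20)&(abs(Q[...,1])<95);print("low rail",k.sum(),np.median(X[k][:,2]))
for y0 in(-80,-40,0,40,80):
    j=k&(abs(Q[...,1]-y0)<15);print("  ",y0,np.percentile(Q[j][:,0],[2,98]).round(1) if j.sum()>20 else '')
E
```

```text
rail z 123.92565733327616 end y [97.14457444 98.90849004 99.94159795]
rail x edges fit [ 6.46170089e-04 -1.36759995e+02] [-1.16135406e-03 -1.15293860e+02]
L 6132
   -70 [103.2 108.  112.9] 85.3
   -50 [ 90.4 103.9 112.8] 84.4
   -30 [ 90.4 105.9 113.1] 84.9
   -10 [103.4 108.2 113.4] 85.3
   10 [103.4 107.9 113.4] 85.3
R 1545
   -70 [-110.3 -103.3 -101.4] 84.7
   -50 [-111.9 -107.2 -101.6] 85.3
   30 [-110.1 -102.9 -101.3] 84.5
   50 [-111.9 -102.7  -90.2] 84.1
postL 2351 [-53.05942666 -52.69843435 -48.41523478]
postR 0 
low rail 7512 39.345852717012164
   -80 [-74.  -56.4]
   -40 [-74.4 -53.1]
   0 [-74.4 -53.3]
   40 [-74.6 -53.3]
   80 [-74.5 -52.2]
```

Converted, 0.058 m is 0.116, 0.035 m is 0.07.

Emit:
move_arm(motion=[[0,0,0,0.002,0.02,0.04,0],[0,0,0,0.002,0.05,0.07,0],[0,0,0,0.002,0.074,0.07,0],[0,0,0,0.002,0.088,0.07,0],[0,0,0,0.002,0.1,0.07,0],[0,0,0,0.002,0.112,0.07,0],[0,0,0,0.002,0.116,0.07,0],[0,0,0,0.002,0.116,0.07,0]])

```text
clock: 7.75
eef_pos: [555.3, 154.5, 62.9]
tcp_rot: [3.142, -0.0, 1.544]
contact_force: [-0.4, 0.3, -2.0]
opening: 0.251
grasp_force: 39.7
```

```bash
python3 - <<'E'
from h import *
s=sensors.sense();print(s['eef_pos'],s['tcp_rot'],s['contact_force'],s['wrist_torque'])
c=camera_params("wrist");p,d=grab_frame("wrist");p=p[:,:,::-1].copy();cv2.imwrite("pics/wrist3.png",p);X=cloud(c,d);hsv=cv2.cvtColor(p,cv2.COLOR_BGR2HSV)
ct=np.array([622,153]);a=np.radians(-1.5);M=np.array([[np.cos(a),-np.sin(a)],[np.sin(a),np.cos(a)]]);Q=(X[...,:2]-ct)@M
m=comp((hsv[...,1]>50)&(hsv[...,2]>150)&(hsv[...,0]<30),(325,150));mz=m&(abs(Q[...,0]+67)<18)&(X[...,2]>80)&(X[...,2]<96)
print("rail z",np.median(X[mz][:,2]),np.percentile(Q[mz][:,1],[97,99,100]))
E
```

```text
[555.25400451 154.46193385  62.86326727] [ 3.14156255e+00 -1.81898711e-05  1.54374329e+00] [-0.35470226  0.27493482 -2.03421117] [0.03794836 0.01530766 0.03307744]
rail z 88.65557256564057 [ 98.2432984   99.98436986 100.96015619]
```

View pics/wrist3.png

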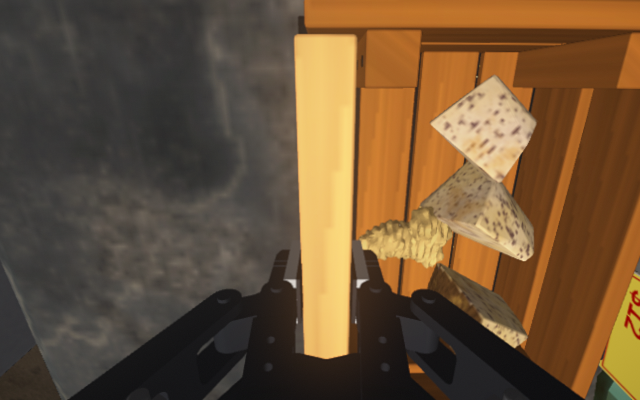

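The rail (columns 295–356) is inside the gap, just in front of the left post at (390,58), clear of the boards and touching nothing. Next I lower it slightly and ease it forward.

Emit:
move_arm(motion=[[0,0,0,0,0,0.002,0],[0,0,0,0,0.002,0.004,0],[0,0,0,0,0.004,0.005,0],[0,0,0,0,0.006,0.005,0],[0,0,0,0,0.006,0.005,0]])

```text
clock: 8.43
eef_pos: [558.4, 154.4, 60.3]
tcp_rot: [3.141, -0.0, 1.544]
contact_force: [-0.8, 0.4, -1.1]
opening: 0.249
grasp_force: 39.7
```

Converted, 0.001 m is 0.002, 0.0005 m is 0.001.

Emit:
move_arm(motion=[[0,0,0,0,0.001,0,0],[0,0,0,0,0.002,0,0],[0,0,0,0,0.002,0,0]])

```text
clock: 8.8
eef_pos: [558.8, 154.4, 60.2]
tcp_rot: [-3.141, 0.0, 1.544]
contact_force: [-2.2, 0.4, -0.0]
opening: 0.251
grasp_force: 39.9
```

Converted, 0.0006 m is 0.0012, 0.0003 m is 0.0006.

Emit:
move_arm(motion=[[0,0,0,0,0.0006,0,0],[0,0,0,0,0.0012,0,0],[0,0,0,0,0.0012,0,0],[0,0,0,0,0.0012,0,0]])

```text
clock: 9.3
eef_pos: [558.9, 154.3, 60.1]
tcp_rot: [-3.14, 0.0, 1.544]
contact_force: [-5.6, 1.4, 2.3]
opening: 0.249
grasp_force: 40.3
```

```bash
python3 -c "
from rig import sensors
s=sensors.sense();print(s['eef_pos'],s['contact_force'],s['wrist_torque'],s['tcp_rot'],s['opening'])"
```

```text
[558.87505677 154.31219764  60.12906312] [-5.55935503  1.42984228  2.28795047] [0.14292327 0.78380623 0.1239575 ] [-3.13973670e+00  2.77625611e-04  1.54374056e+00] 0.24883227008502046
```

Converted, -0.0015 m is -0.003, -0.0007 m is -0.0014.

Emit:
move_arm(motion=[[0,0,0,0,-0.003,0,0],[0,0,0,0,-0.003,-0.0014,0],[0,0,0,0,-0.003,-0.0014,0],[0,0,0,0,-0.001,-0.0014,0],[0,0,0,0,0,-0.0014,0],[0,0,0,0,0.0006,-0.0014,0],[0,0,0,0,0.0006,-0.0014,0]])

```text
clock: 10.18
eef_pos: [558.8, 154.3, 60.7]
tcp_rot: [-3.139, 0.0, 1.544]
contact_force: [-5.2, 0.7, 3.1]
opening: 0.25
grasp_force: 40.3
```

```bash
python3 -c "
from rig import sensors
s=sensors.sense();print(s['eef_pos'],s['contact_force'],s['wrist_torque'],s['tcp_rot'],s['opening'])"
```

```text
[558.84857234 154.32175332  60.71631339] [-5.17145985  0.74530622  3.06064585] [0.16334808 0.87726761 0.04312622] [-3.13900786e+00  3.68925200e-04  1.54372383e+00] 0.2500640622055437
```

Converted, 0.0009 m is 0.0018, -0.0003 m is -0.0006.

Emit:
move_arm(motion=[[0,0,0,0,0.0006,-0.0006,0],[0,0,0,0,0.0012,-0.001,0],[0,0,0,0,0.0018,-0.0012,0],[0,0,0,0,0.0018,-0.0012,0],[0,0,0,0,0.0018,-0.0012,0]])

```text
clock: 10.8
eef_pos: [558.9, 154.3, 60.8]
tcp_rot: [-3.137, 0.001, 1.544]
contact_force: [-7.5, 2.5, -1.1]
opening: 0.253
grasp_force: 39.9
```

```bash
python3 - <<'E'
from h import *
s=sensors.sense();print(s['eef_pos'],s['contact_force'],s['wrist_torque'],s['tcp_rot'],s['opening'])
c=camera_params("wrist");p,d=grab_frame("wrist");p=p[:,:,::-1].copy();cv2.imwrite("pics/wrist4.png",p);X=cloud(c,d);hsv=cv2.cvtColor(p,cv2.COLOR_BGR2HSV)
ct=np.array([622,153]);a=np.radians(-1.5);M=np.array([[np.cos(a),-np.sin(a)],[np.sin(a),np.cos(a)]]);Q=(X[...,:2]-ct)@M
m=comp((hsv[...,1]>50)&(hsv[...,2]>150)&(hsv[...,0]<30),(325,150));mz=m&(abs(Q[...,0]+64)<15)&(X[...,2]>78)&(X[...,2]<96)
g=mz&(Q[...,1]<92)
P=np.c_[Q[g],np.ones(g.sum())];f=np.linalg.lstsq(P,X[g][:,2],rcond=None)[0];print("rail top z",np.median(X[g][:,2]),"plane",f)
print(np.percentile(Q[mz][:,1],[97,99,100]))
rows=[(Q[v][mz[v]][:,0].min(),Q[v][mz[v]][:,0].max(),Q[v][mz[v]][:,1].mean()) for v in range(45,240,5)];rows=np.array(rows)
print("x edges",np.polyfit(rows[:,2],rows[:,0],1),np.polyfit(rows[:,2],rows[:,1],1))
E
```

```text
[558.85674405 154.28525181  60.7765    ] [-7.50748126  2.48357343 -1.10419754] [0.38466979 1.13928774 0.04938816] [-3.13728367e+00  5.63613512e-04  1.54368470e+00] 0.25286406981180065
rail top z 86.58194372664603 plane [-1.99108941e-02 -8.17162190e-04  8.53203650e+01]
[ 98.71901582 100.30828357 102.76589491]
x edges [ 2.46453805e-04 -7.40786042e+01] [ 4.64923722e-02 -5.49047698e+01]
```

Converted, 0.0004 m is 0.0008, 0.0002 m is 0.0004.

Emit:
move_arm(motion=[[0,0,0,0,0.0004,-0.0002,0],[0,0,0,0,0.0008,-0.0002,0],[0,0,0,0,0.0008,-0.0002,0],[0,0,0,0,0.0008,-0.0002,0],[0,0,0,0,0.0008,-0.0002,0],[0,0,0,0,0.0008,-0.0002,0]])

```text
clock: 11.6
eef_pos: [558.8, 154.3, 60.8]
tcp_rot: [-3.136, 0.001, 1.544]
contact_force: [-8.4, 2.6, -0.1]
opening: 0.248
grasp_force: 40.1
```

```bash
python3 - <<'E'
from h import *
s=sensors.sense();print(s['eef_pos'],s['contact_force'],s['wrist_torque'],s['tcp_rot'],s['opening'])
M=lambda a:np.array([[np.cos(a),-np.sin(a)],[np.sin(a),np.cos(a)]])
def tilt(c,p,d):
    X=cloud(c,d);hsv=cv2.cvtColor(p,cv2.COLOR_BGR2HSV);Q=(X[...,:2]-[622,153])@M(np.radians(-1.5))
    m=comp((hsv[...,1]>50)&(hsv[...,2]>150)&(hsv[...,0]<30),(325,150));m[:50]=0;m[240:]=0;m[:,:303]=0;m[:,348:]=0;m&=abs(X[...,2]-np.median(X[m][:,2]))<4
    f=np.linalg.lstsq(np.c_[Q[m],np.ones(m.sum())],X[m][:,2],rcond=None)[0];print(f[:2].round(4),np.median(X[m][:,2]))
c=camera_params("wrist");c["world_from_camera"]=np.load("wrist2_T.npy");tilt(c,cv2.imread("pics/wrist2.png"),np.load("wrist2_d.npy"))
c=camera_params("wrist");p,d=grab_frame("wrist");tilt(c,p[:,:,::-1].copy(),d)
E
```

```text
[558.80788385 154.27298338  60.77207088] [-8.37992284  2.60219225 -0.14982552] [0.46650245 1.30559287 0.14637572] [-3.13642977e+00  6.69567434e-04  1.54362891e+00] 0.24802621785235723
[ 0.0012 -0.0007] 123.99450050315575
[-0.0056 -0.0006] 86.64728904227074
```

Converted, 0.0002 m is 0.0004.

Emit:
move_arm(motion=[[0,0,0,0,0.0004,0,0],[0,0,0,0,0.0004,0,0],[0,0,0,0,0.0004,0,0],[0,0,0,0,0.0004,0,0],[0,0,0,0,0.0004,0,0],[0,0,0,0,0.0004,0,0],[0,0,0,0,0.0004,0,0],[0,0,0,0,0.0004,0,0]])

```text
clock: 12.65
eef_pos: [558.8, 154.3, 60.8]
tcp_rot: [-3.136, 0.001, 1.544]
contact_force: [-9.3, 4.2, 0.5]
opening: 0.247
grasp_force: 40.2
```

Emit:
move_arm(motion=[[0,0,0,0,0,0,0],[0,0,0,0,0,0,0],[0,0,0,0,0,0,0],[0,0,0,0,0,0,0],[0,0,0,0,0,0,0],[0,0,0,0,0,0,0],[0,0,0,0,0,0,0],[0,0,0,0,0,0,0]])

```text
clock: 13.65
eef_pos: [558.8, 154.3, 60.8]
tcp_rot: [-3.136, 0.001, 1.544]
contact_force: [-10.0, 3.9, 0.7]
opening: 0.249
grasp_force: 40.2
```

Emit:
move_arm(motion=[[0,0,0,0,0,0,0],[0,0,0,0,0,0,0],[0,0,0,0,0,0,0],[0,0,0,0,0,0,0],[0,0,0,0,0,0,0],[0,0,0,0,0,0,0],[0,0,0,0,0,0,0],[0,0,0,0,0,0,0]])

```text
clock: 14.65
eef_pos: [558.8, 154.3, 60.8]
tcp_rot: [-3.136, 0.001, 1.544]
contact_force: [-10.1, 2.2, 0.2]
opening: 0.247
grasp_force: 40.2
```

```bash
python3 -c "
from rig import sensors,order
s=sensors.sense();print(s['contact_force'],s['wrist_torque'],s['eef_pos']);print(order.sign_off())"
```

```text
[-10.08962445   2.22802778   0.17483127] [0.46893346 1.43723519 0.06868035] [558.79405806 154.27191314  60.76898387]
the job is handed in; nothing more can be done
None
```

I rang the bell, set the rail in the gap against the corner posts, and handed the job in at about 15 s while still pressing it with about 10 N; the hand-in gave no pass or fail result.

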